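# Hold a telescopic leg at its length mark and squeeze its cam lever shut

### The job

Push the spring-loaded telescopic leg out by its crossbar until the white line on the crossbar is level with the red length mark. Keep it there and, with the same hand, squeeze the orange cam lever shut towards the black finger rest, not before the leg is at the mark. The clamp does not bite until a colleague puts in the lock screw, so finish still gripping the lever and finger rest with the leg at its mark; do not let go, and do not disturb the things lying around.

Things in the scene. Friction and masses are not known exactly. Their poses are not given: they have to be found in the camera images.
- stand: Fixed leg fixture: aluminium base plate (145 x 300 x 8 mm) with the steel outer tube (24 mm square, centre 34 mm up, top of its black saddles at 50 mm) on its right half. Origin on the worktop near the plate's centre. y axis: direction in which the leg slides out (roughly the robot's left); x axis: across the leg, away from the robot; z up. The plate spans x -95 to +50, y -150 to +150 mm. Neither plate nor tube moves.
- leg (a joint): Extension of the sliding leg, m: 0 fully in (start) to 0.115 fully out, along the stand's +y; the crossbar's centre and white line lie at stand y = extension + 9 mm. A return spring pulls it in with about 4 N at 0, 6 N at 0.1; it goes back in when let go, even with the lever shut.
- crossbar (a point): Centre of the grey T-crossbar of the leg, which lies along the stand's x: 124 mm long (x), 10 mm thick (y), 30 mm high (z 38 to 68 mm above the worktop). Moves with the leg. Fingers standing on either side of finger rest and lever can push its inner (-y) face outwards. Axes as the stand's.
- index_line (a point): White line on the near end face of the crossbar, in the middle of its thickness, 53 mm above the worktop. A pointer tab under that end reaches down to 17 mm above the worktop.
- mark: Red length-mark clip on the white graduated strip along the near edge of the plate, 24 x 12 mm, 15 mm high, with a ridge across it that is the mark; fixed. Origin: underside, on the middle of the ridge, 9 mm above the worktop and 81 mm from the leg's axis. The leg is at its mark when index_line has the same coordinate along the stand's y as this origin (extension 35 to 85 mm, different each time).
- finger_rest: Black ribbed slab on the leg, stiffly sprung (gives 4 mm towards the leg at 16 N), on the near (-x) side of its axis, directly behind (-y of) the crossbar: 10 mm thick (x), 34 mm long (y), z 24 to 68 mm. This origin is on the worktop under the leg's axis, 9 mm behind the crossbar's centre; point rest_face is the one to use.
- rest_face (a point): Centre of the outer (near, -x) face of the finger rest, 20 mm from the leg's axis (16 mm when pressed home), 22 mm behind (-y of) the crossbar's centre, 50 mm above the worktop. Axes as the stand's.
- cam_lever: Orange ribbed slab of the cam lever, same size as the finger rest and opposite it. It slides across the leg along the stand's -x, towards the finger rest, 20 mm to its stop; it starts 0 to 3 mm closed (open) and is shut from 14 mm on. It needs about 6 N and stays where it is left. This origin is on the worktop, 38 mm nearer (-x) than its outer face; point lever_face is the one to use.
- lever_face (a point): Centre of the outer (far, +x) face of the orange lever slab, 38 to 35 mm from the leg's axis with the lever open, 24 mm or less when it is shut, 18 mm at its stop, 50 mm above the worktop. From rest_face to lever_face is 58 mm open, 38 to 34 mm at the stop. Axes as the stand's.
- grey_cap: Bystander: grey bottle cap, 69 mm across, 24 mm high, beside the left end of the plate. Leave alone.
- valve: Bystander: brass ball valve with a red lever, 32 x 115 x 49 mm, beside the right end of the plate. Leave alone.
- tape: Bystander: roll of white tape, 52 mm across, 15 mm high, lying to the right. Leave alone.

How it is judged:
By the outcome, as a careful person would: the job done as asked, in the order asked, and still so for the second after the job is handed in, while the arm keeps its last pose, push and grip.
It also fails if it takes over 38 s, if anything falls off the work surface, if the arm or the gripper's body presses on something with over 40 N, if the wrist force passes 120 N, or if a joint passes its speed limit or range.

### The arm

A 6-joint arm with a two-finger parallel gripper is mounted at the origin on a cart in front of the work surface, level with it; the furniture and walls round the work are solid. World frame = base frame: x ahead of the robot, y to its left, z up, the work surface at z = 0. Lengths are in m, angles in rad, forces in N, time in s.
With the tool pointing down it reaches from about 0.325 to 0.775 m from the base axis. Payload 9.3 kg.
Tool frame: the origin (TCP) lies at the very end of the fingers, on their centre line; the grasp point (between the pads) lies env.grip_depth behind it (env.grip_depth is the distance from the TCP to the grasp point, in m); z points along the fingers, y is the line along which they close (so a half turn about z gives the same grasp; the last joint's range is limited). The gripper opens to 85 mm and grips with 20 to 120 N. Pads are 22 mm wide; open, the fingers measure 114 mm over their backs; the gripper's body (76 mm by 85 mm) begins 54 mm behind the grasp point. The pads swing forward as they close: fully open they stand 13 mm farther back than shut.
Start: joints at [1.187, 0.259, 0.021, 1.334, 0, 1.418], TCP at [0.126, 0.535, 0.21] pointing down, gripper open.
Joint ranges: [-3.04, 3.04], [-0.91, 1.82], [-1.04, 1.36], [-1.92, 1.95], [-1.52, 1.45], [-3.14, 3.14]. Speed limits (rad/s): [2.22, 2.22, 2.79, 3.14, 3.14, 3.14].

### API

Orientations are given as [roll, pitch, yaw] about the fixed x, y, z axes, in that order (R = Rz(yaw) Ry(pitch) Rx(roll)).
In Python, from station import env gives the robot as it stands.
- The arm moves only by the tool apply_moves, never from a script. Its argument "commands" is a list of rows, each a list of 7 numbers: the finger opening in cm, from 0 to 8.54, then the shift along the tool's x, y, z in cm, then the turn, a rotation vector about the tool's x, y, z in degrees. In form: [[grip, tx, ty, tz, wx, wy, wz], ...]. A call has 1 to 12 rows; each row shifts and turns the commanded pose from where the row before left it, along the tool's axes as they then stand; what a row does not reach is not made up. A row lasts 1/10 s, in which the tool goes at most 50 mm and 8.59 degrees, less where a joint would pass 70% of its speed; a pose out of reach is approached as far as the arm can. A call with a gripper value outside its range is refused whole. The fingers move at their own pace and stop on an object; the grip force is fixed at half the most. Time passes only in rows, so rows that do not move let the fingers close. It gives the time, the measured TCP pose, the force, the opening and the grip force at its end, in the units of the state.
- env.get_state(): the state, without advancing time (a new reading comes with each control period).
- env.capture(name): name is "scene" or "side" or "wrist"; returns the picture (400x640x3 uint8, red, green, blue); there is no depth.
- env.camera_info(name): a dict with "fx", "fy", "cx", "cy" (pixels), "pose" (4x4, takes a point from camera to world coordinates); the wrist camera has in their place "hand_eye" (4x4, takes a point from camera to tool coordinates, whose origin is the TCP and whose axes are the flange's). Camera axes: x right, y up, looking along -z (the intrinsics and any distortion apply to the point x, -y, -z); pixel columns grow to the right and rows downward; lengths in m; the calibration is good to about 2 mm. The wrist camera is an equidistant fisheye: a pixel r from the principal point sees the ray r / f radians off the axis. A picture is of the moment at which its call begins: read the wrist's pose just before it. camera_info takes no time and is no camera call.
- env.sign_off(): hands the job in; it is judged then, once.
The state is a dict: "time_s": time; "joint_pos": joint angles; "joint_velocities": joint speeds; "joint_torque": joint torques, N m; "tool_pos": TCP position; "eef_rot": TCP orientation; "force": force on the tool from outside, world axes, zero at the start; "ft_torque": the same for the moment, N m; "opening": opening from 0.0 (shut) to 1.0 (fully open); "grip_force": force on a finger pad.
Only numpy, scipy, OpenCV 4.12 (cv2) and the standard library are available. Lean on these libraries where they do the work, as an engineer would, in place of code of your own. Each camera call takes 0.05 s, during which the arm holds its last target. There are 200 camera calls.

## Working session

There is one attempt and no reset: what is moved stays moved. The work goes in short steps, Python scripts to look and compute and a tool call to move; the robot and the scene stay as the last step left them, time stands still between calls to the robot, and variables do not carry over. Pictures are saved under pics/ and viewed, at most 10 in all, crops included, and the job is handed in when it is done.

Besides the shell and the picture viewer there is one more tool, called in YAML: its name, and indented under it one key for each argument. apply_moves: Moves the arm, as the interface text tells. Its arguments: {"type":"object","properties":{"commands":{"type":"array","items":{"type":"array","items":{"type":"number"}}}},"required":["commands"]}

```bash
ls; mkdir -p pics
python3 - <<'E'
from station import env
import cv2,numpy as np
s=env.get_state();print(s);print(env.grip_depth)
for n in ("scene","side","wrist"):
    im=env.capture(n);cv2.imwrite(f"pics/{n}0.png",im[:,:,::-1]);print(n,{k:np.round(v,4).tolist() if not isinstance(v,str) else v for k,v in env.camera_info(n).items()})
a=[cv2.imread(f"pics/{n}0.png") for n in("scene","side")]
cv2.imwrite("pics/both0.png",cv2.resize(np.vstack(a),(480,600)))
E
```

```text
pics
{'time_s': 0.0, 'joint_pos': array([ 1.18742748e+00,  2.59203012e-01,  2.07291555e-02,  1.33372093e+00,
       -1.01881120e-05,  1.41816737e+00]), 'joint_velocities': array([-0.00027085,  0.00049232,  0.00113741,  0.00021919,  0.00097512,
       -0.00054488]), 'joint_torque': array([ 7.69579747e-04, -5.55640912e+01,  3.44526243e+01,  1.38895522e-02,
       -2.94574183e-04,  7.82339953e-06]), 'tool_pos': array([0.12568155, 0.53510694, 0.20984749]), 'eef_rot': array([-3.14020890e+00, -2.02548496e-04,  2.91085263e+00]), 'force': array([-0.24685287, -0.26460411,  0.30230733]), 'ft_torque': array([-0.01814198,  0.06564201, -0.03076806]), 'grip_force': 0.0, 'opening': 0.9959170781315125}
0.0187
scene {'fx': 390.6031, 'fy': 390.6031, 'cx': 320.1069, 'cy': 200.0772, 'pose': [[0.6784, 0.4115, -0.6086, -0.1606], [-0.7345, 0.3619, -0.5741, -0.7552], [-0.016, 0.8365, 0.5478, 0.6808], [0.0, 0.0, 0.0, 1.0]]}
side {'fx': 408.6957, 'fy': 408.6957, 'cx': 313.3924, 'cy': 198.5425, 'pose': [[0.9828, 0.1389, -0.1219, 0.3528], [-0.1837, 0.6628, -0.7259, -1.1733], [-0.02, 0.7358, 0.6769, 1.0597], [0.0, 0.0, 0.0, 1.0]]}
wrist {'fx': 309.7069, 'fy': 309.7069, 'cx': 322.2405, 'cy': 196.7325, 'hand_eye': [[0.0005, 0.9573, 0.289, 0.0729], [1.0, -0.0007, 0.0005, -0.0008], [0.0007, 0.289, -0.9573, -0.1644], [0.0, 0.0, 0.0, 1.0]]}
```

View pics/scene0.png

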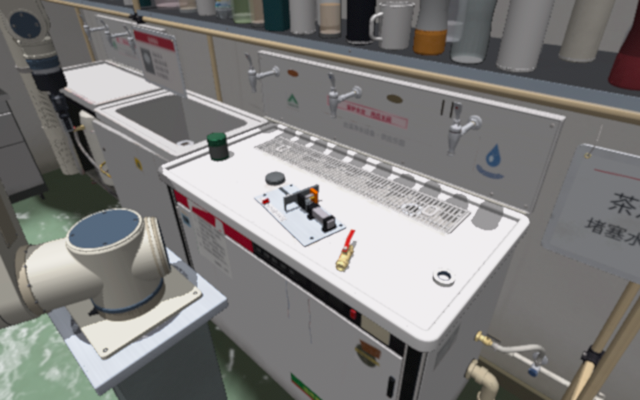

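View pics/side0.png

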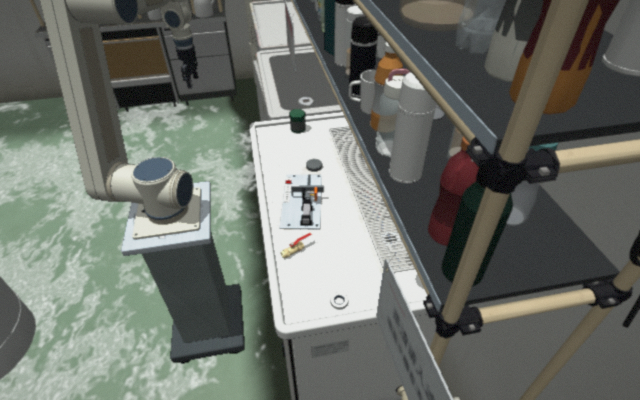

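The scene shows the plate around (300,213), with the red mark at (266,201) and the orange lever at (316,195). In the side view the plate is at (302,200). The crops below enlarge both.

```bash
cat > h.py <<'E'
from station import env
import cv2,numpy as np
from scipy.spatial.transform import Rotation as R
def ray(n,u,v,pose=None):
    c=env.camera_info(n)
    if n=="wrist":
        x,y=(u-c["cx"])/c["fx"],(v-c["cy"])/c["fy"];t=np.hypot(x,y)
        k=np.sin(t)/t if t>1e-9 else 1
        d=np.array([x*k,-y*k,-np.cos(t)]);T=pose@np.array(c["hand_eye"])
    else:
        d=np.array([(u-c["cx"])/c["fx"],-(v-c["cy"])/c["fy"],-1]);T=np.array(c["pose"])
    return T[:3,3],T[:3,:3]@d
def on(n,u,v,z,pose=None):
    o,d=ray(n,u,v,pose);return o+d*(z-o[2])/d[2]
def tool():
    s=env.get_state();T=np.eye(4);T[:3,:3]=R.from_euler("xyz",s["eef_rot"]).as_matrix();T[:3,3]=s["tool_pos"];return T
def blobs(im,lo,hi,amin=8):
    m=cv2.inRange(cv2.cvtColor(im,cv2.COLOR_RGB2HSV),lo,hi)
    n,_,st,ce=cv2.connectedComponentsWithStats(m)
    return [(st[i].tolist(),ce[i].round(1).tolist()) for i in range(1,n) if st[i][4]>=amin]
E
python3 - <<'E'
from h import *
for n,(u,v,z) in [("scene",(266,201,.02)),("scene",(316,195,.05)),("side",(289,182,.02)),("side",(317,188,.05)),("scene",(255,197,.008)),("scene",(309,244,.008)),("scene",(346,227,.008))]:print(n,u,v,on(n,u,v,z).round(3))
a=cv2.imread("pics/scene0.png")[160:280,230:370];b=cv2.imread("pics/side0.png")[150:270,250:390]
cv2.imwrite("pics/z0.png",np.hstack([cv2.resize(x,(400,343),interpolation=cv2.INTER_CUBIC) for x in(a,b)]))
print(tool().round(3).tolist())
E
```

```text
scene 266 201 [0.459 0.059 0.02 ]
scene 316 195 [ 0.553 -0.066  0.05 ]
side 289 182 [0.464 0.056 0.02 ]
side 317 188 [ 0.559 -0.036  0.05 ]
scene 255 197 [0.463 0.119 0.008]
scene 309 244 [ 0.409 -0.174  0.008]
scene 346 227 [ 0.533 -0.2    0.008]
[[-0.973, 0.229, -0.0, 0.126], [0.229, 0.973, -0.001, 0.535], [0.0, -0.001, -1.0, 0.21], [0.0, 0.0, 0.0, 1.0]]
```

View pics/z0.png

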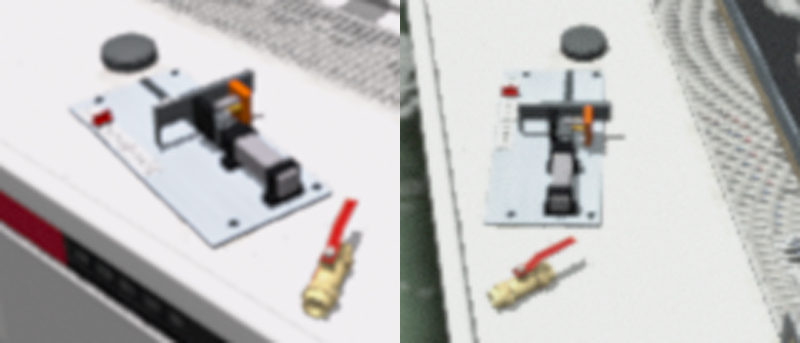

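The enlarged crops show the plate turned about -11° from the world axes. The red clip sits near the left end, and the crossbar is about mid-plate with the orange lever on its far side. I'm moving above it for a close look.

apply_moves:
  commands:
    - [8.5,-1.5,-1.2,0,0,0,0]
    - [8.5,-3.5,-2.6,0,0,0,0]
    - [8.5,-3.8,-2.9,0,0,0,0]
    - [8.5,-3.8,-2.9,0,0,0,0]
    - [8.5,-3.8,-2.9,0,0,0,0]
    - [8.5,-3.8,-2.9,0,0,0,0]
    - [8.5,-3.8,-2.9,0,0,0,0]
    - [8.5,-3.8,-2.9,0,0,0,0]
    - [8.5,-3.8,-2.9,0,0,0,0]
    - [8.5,-3.8,-2.9,0,0,0,0]
    - [8.5,-3.8,-2.9,0,0,0,0]
    - [8.5,-3.8,-2.9,0,0,0,0]

```text
time_s: 1.35
tool_pos: [0.4702, 0.1159, 0.2105]
eef_rot: [3.141, 0.0, 2.911]
force: [0.7, 2.0, -0.0]
opening: 0.997
grip_force: 0.0
```

apply_moves:
  commands:
    - [8.5,-3.8,-2.9,0,0,0,8]
    - [8.5,-3,-2.5,0,0,0,8]
    - [8.5,0,0,0,0,0,8]
    - [8.5,0,0,0,0,0,8]
    - [8.5,0,0,0,0,0,8]
    - [8.5,0,0,0,0,0,8]
    - [8.5,0,0,0,0,0,8]
    - [8.5,0,0,0,0,0,8]
    - [8.5,0,0,0,0,0,8]
    - [8.5,0,0,0,0,0,8]
    - [8.5,0,0,0,0,0,8]
    - [8.5,0,0,0,0,0,0]

```text
time_s: 2.55
tool_pos: [0.5185, 0.0467, 0.2103]
eef_rot: [-3.141, 0.0, 1.373]
force: [0.4, 0.1, -0.1]
opening: 0.996
grip_force: 0.0
```

Run:
```python
from h import *
T=tool();im=env.capture("wrist");cv2.imwrite("pics/w1.png",im[:,:,::-1]);np.save("w1T.npy",T)
s=env.get_state();print(T.round(4).tolist(),s["time_s"],s["force"],np.degrees(s["eef_rot"]))
print("red",blobs(im,(0,120,60),(6,255,255)),blobs(im,(172,120,60),(180,255,255)));print("or",blobs(im,(8,150,80),(22,255,255)))
```

```text
[[0.1967, 0.9805, -0.0005, 0.5185], [0.9805, -0.1967, 0.0001, 0.0467], [-0.0, -0.0005, -1.0, 0.2103], [0.0, 0.0, 0.0, 1.0]] 2.6 [0.1261257  0.3169016  0.52567766] [-1.79975513e+02  2.00747302e-03  7.89481325e+01]
red [([262, 158, 19, 10, 174], [271.1, 162.7])] []
or [([347, 252, 23, 25, 265], [362.3, 261.7]), ([346, 264, 9, 3, 13], [349.5, 264.8])]
```

View pics/w1.png

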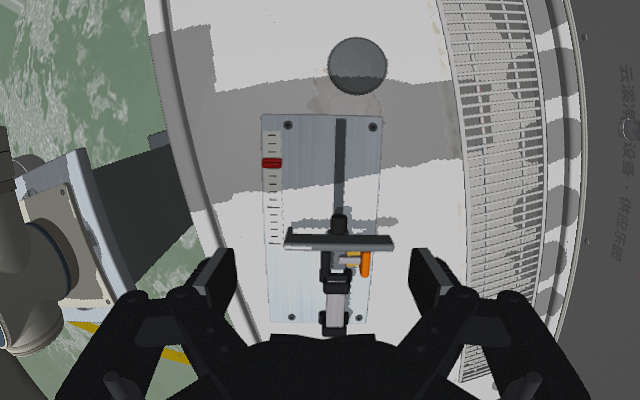

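The wrist view shows the fixture from above. The red mark is at (271,163), the crossbar spans (285..393, 242), the lever is at (365,263), and the plate corners are at (261,115), (383,117), (270,323) and (368,323). Next I zoom in on the crossbar.

Run:
```python
from h import *
T=np.load("w1T.npy");a=cv2.imread("pics/w1.png")
cv2.imwrite("pics/w1z.png",cv2.resize(a[145:295,255:405],(600,600),interpolation=cv2.INTER_CUBIC))
C={k:on("wrist",*k[:2],.008,T) for k in[(261,115),(383,117),(368,323),(270,323)]}
for k,v in C.items():print(k,v.round(4))
print("mark",on("wrist",271.1,162.7,.024,T))
```

```text
(261, 115) [0.4604 0.1227 0.008 ]
(383, 117) [0.6018 0.0919 0.008 ]
(368, 323) [ 0.5406 -0.2011  0.008 ]
(270, 323) [ 0.3942 -0.1723  0.008 ]
mark [0.46260078 0.06597995 0.024     ]
```

View pics/w1z.png

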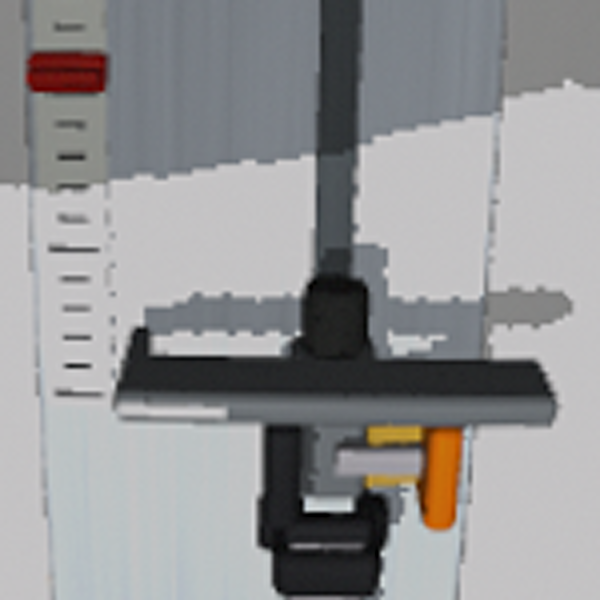

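The zoom shows the crossbar's top face running from (284,247) to (394,248) in full-image pixels, and the mark ridge at (272,162.5). Now I compute the stand-frame numbers.

Run:
```python
from h import *
T=np.load("w1T.npy")
p=[(261,115),(383,117),(368,323),(270,323)]
W=np.array([on("wrist",*k,.008,T)[:2] for k in p]);S=np.array([(-.095,.15),(.05,.15),(.05,-.15),(-.095,-.15)])
a=W-W.mean(0);b=S-S.mean(0);ang=np.arctan2((b[:,0]*a[:,1]-b[:,1]*a[:,0]).sum(),(a*b).sum())
Q=np.array([[np.cos(ang),-np.sin(ang)],[np.sin(ang),np.cos(ang)]]);o=W.mean(0)-Q@S.mean(0)
print("yaw",np.degrees(ang),"o",o,"res",(W-o-S@Q.T).round(4).tolist())
f=lambda u,v,z:((on("wrist",u,v,z,T)[:2]-o)@Q*1000).round(1)
print("mark",f(271.8,162.5,.024),"bar L",f(283.8,247,.068),"R",f(393.8,248.2,.068),"lever",f(255+442/4,145+475/4,.068),"tcp",((T[:2,3]-o)@Q*1000).round(1))
np.savez("st.npz",o=o,Q=Q)
```

```text
yaw -12.121104276146669 o [ 0.52122107 -0.04443711] res [[0.0005, 0.0005], [0.0002, 0.0002], [0.002, 0.0005], [-0.0027, -0.0012]]
mark [-79.7  95.9] bar L [-62.4  10. ] R [60.2  9.4] lever [ 29.3 -10.1] tcp [-21.8  88.5]
```

apply_moves:
  commands:
    - [8.5,0,0,0,0,0,1.1]
    - [8.5,-2,0.5,0,0,0,0]
    - [8.5,-3,0.7,0,0,0,0]
    - [8.5,-3,0.7,0,0,0,0]
    - [8.5,-2.1,0.5,0,0,0,0]
    - [8.5,0,0,2,0,0,0]
    - [8.5,0,0,4,0,0,0]
    - [8.5,0,0,3,0,0,0]
    - [8.5,0,0,0,0,0,0]
    - [8.5,0,0,0,0,0,0]

```text
time_s: 3.6
tool_pos: [0.5206, -0.0572, 0.1211]
eef_rot: [-3.141, -0.0, 1.357]
force: [0.5, -0.1, -0.3]
opening: 0.995
grip_force: 0.0
```

Run:
```python
from h import *
d=np.load("st.npz");T=tool();im=env.capture("wrist");cv2.imwrite("pics/w2.png",im[:,:,::-1]);np.save("w2T.npy",T)
s=env.get_state();print(s["tool_pos"],s["time_s"],s["force"],np.degrees(s["eef_rot"]),((T[:2,3]-d["o"])@d["Q"]*1000).round(1))
```

```text
[ 0.52131406 -0.05729531  0.12194644] 3.65 [0.19848692 0.30923416 0.4899056 ] [1.79908138e+02 4.69282963e-03 7.77294113e+01] [  2.1 -12.6]
```

View pics/w2.png

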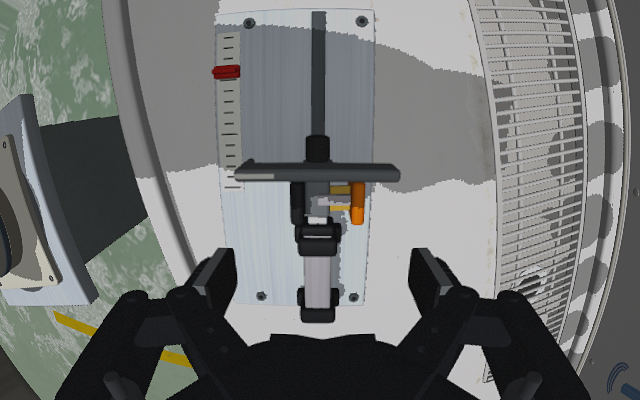

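Both fingers clear the rest and lever here. The crossbar's top runs from (236,176) to (399,177), the mark is at (227,71), and the lever's outer edge is at (364,205).

Run:
```python
from h import *
d=np.load("st.npz");T=np.load("w2T.npy");a=cv2.imread("pics/w2.png")
f=lambda u,v,z:((on("wrist",u,v,z,T)[:2]-d["o"])@d["Q"]*1000).round(1)
print("mark",f(227,71.5,.024),"barL",f(236,177,.068),"R",f(399,177,.068),"lever out",f(364,205,.068),"rest out",f(291.5,200,.068))
print([f(u,v,.008) for u,v in[(214,11),(376,10)]])
print(a[165:188,260:262].mean(1).astype(int)[:,0], a[165:188,360].mean(1).astype(int),blobs(a[:,:,::-1].copy(),(0,120,60),(6,255,255)))
```

```text
mark [-78.2  92.8] barL [-61.    9.8] R [59.3  9.5] lever out [ 33.9 -12.1] rest out [-19.9  -8.1]
[array([-96.7, 155.4]), array([ 51.2, 150.5])]
[ 38  40  40  41  51  59  64  65  84 124 136 134 133 120  72  54 117 170
 197 194 194 194 194] [35 38 41 36 46 56 62 65 71 69 70 69 67 66 64 61 49 45 53 62 65 69 70] [([212, 65, 28, 14, 324], [225.7, 71.5])]
```

apply_moves:
  commands:
    - [8.5,0,0,3,0,0,0]
    - [8.5,0,0,3.5,0,0,0]
    - [8.5,0,0,2,0,0,0]
    - [8.5,0,0,1,0,0,0]
    - [8.5,0,0,0,0,0,0]
    - [8.5,0,0,0,0,0,0]

```text
time_s: 4.25
tool_pos: [0.5216, -0.0574, 0.027]
eef_rot: [3.139, 0.0, 1.356]
force: [0.8, -0.7, 0.9]
opening: 0.993
grip_force: 0.0
```

apply_moves:
  commands:
    - [8.5,0.5,0,0,0,0,0]
    - [8.5,0.8,0,0,0,0,0]
    - [8.5,1,0,0,0,0,0]
    - [8.5,1,0,0,0,0,0]
    - [8.5,1,0,0,0,0,0]
    - [8.5,1,0,0,0,0,0]
    - [8.5,1,0,0,0,0,0]
    - [8.5,0.7,0,0,0,0,0]
    - [8.5,0.3,0,0,0,0,0]
    - [8.5,0,0,0,0,0,0]
    - [8.5,0,0,0,0,0,0]

```text
time_s: 5.35
tool_pos: [0.5369, 0.014, 0.0263]
eef_rot: [3.14, 0.001, 1.356]
force: [1.1, -4.6, 2.8]
opening: 0.998
grip_force: 2.4
```

Run:
```python
from h import *
d=np.load("st.npz");T=tool();im=env.capture("wrist");cv2.imwrite("pics/w3.png",im[:,:,::-1]);np.save("w3T.npy",T)
s=env.get_state();print(s["tool_pos"],s["time_s"],s["force"],np.degrees(s["eef_rot"]),((T[:2,3]-d["o"])@d["Q"]*1000).round(1))
for n in("scene","side"):cv2.imwrite(f"pics/{n}3.png",env.capture(n)[:,:,::-1])
```

```text
[0.53686651 0.01391551 0.02625608] 5.4 [ 0.63613236 -5.91155428  4.51472823] [1.79888105e+02 4.09611245e-02 7.76633833e+01] [ 3.1 60.4]
```

View pics/w3.png

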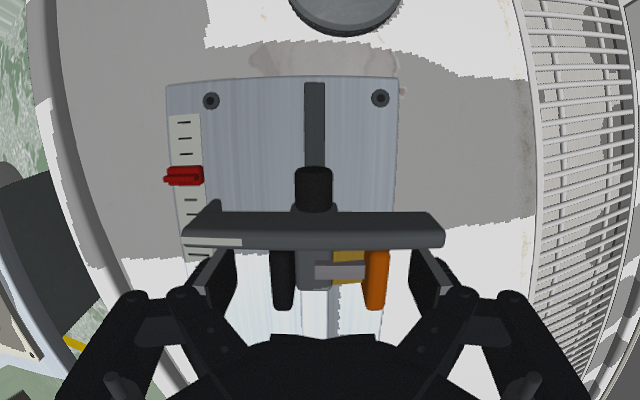

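The leg is out about 75 mm. The mark is at (184,176), the crossbar's top face is near row 243, and fingers press it on both sides. I measure it with row profiles.

Run:
```python
from h import *
d=np.load("st.npz");T=np.load("w3T.npy");a=cv2.imread("pics/w3.png")
f=lambda u,v,z:((on("wrist",u,v,z,T)[:2]-d["o"])@d["Q"]*1000).round(1)
g=a.mean(2)
for c in(195,255,280,420): print(c,"rows205+",g[205:256,c].astype(int).tolist())
print("red",a[164:190,184,2].tolist(),a[164:190,196,2].tolist())
print("mark",f(184,176,.024),[ (v,f(195,v,.068),f(420,v,.068)) for v in(233,237,243,249)])
print("corners",f(166,85,.008),f(398,77,.008))
```

```text
195 rows205+ [152, 153, 152, 152, 152, 153, 153, 157, 106, 32, 96, 138, 83, 44, 42, 44, 43, 44, 44, 44, 44, 45, 44, 48, 54, 61, 66, 67, 71, 72, 72, 74, 127, 155, 153, 152, 153, 153, 156, 112, 76, 60, 111, 157, 153, 153, 152, 157, 109, 49, 90]
255 rows205+ [139, 139, 139, 139, 141, 131, 102, 37, 42, 42, 42, 44, 44, 43, 44, 45, 43, 43, 44, 44, 45, 45, 43, 43, 45, 52, 56, 64, 66, 67, 70, 71, 74, 78, 76, 76, 74, 74, 74, 74, 75, 75, 71, 64, 86, 139, 135, 130, 199, 221, 218]
280 rows205+ [142, 141, 141, 142, 142, 135, 110, 36, 42, 42, 41, 42, 44, 44, 45, 44, 45, 45, 44, 44, 45, 44, 43, 45, 43, 48, 54, 61, 65, 69, 70, 71, 73, 77, 77, 76, 75, 74, 74, 74, 75, 75, 74, 68, 67, 43, 20, 22, 22, 24, 25]
420 rows205+ [145, 146, 146, 147, 147, 151, 110, 37, 42, 43, 45, 44, 44, 45, 44, 43, 45, 44, 44, 44, 43, 45, 45, 45, 46, 52, 59, 64, 68, 70, 72, 76, 78, 80, 79, 78, 77, 76, 75, 76, 74, 73, 70, 66, 63, 64, 63, 50, 31, 15, 13]
red [156, 115, 79, 90, 109, 115, 121, 120, 123, 103, 79, 66, 89, 115, 122, 119, 119, 111, 98, 101, 108, 105, 125, 155, 153, 154] [152, 86, 76, 99, 110, 117, 121, 122, 121, 98, 72, 66, 68, 66, 66, 65, 74, 121, 123, 115, 107, 108, 130, 157, 154, 154]
mark [-77.7  95.8] [(233, array([-54.6,  78.9]), array([47.3, 78.9])), (237, array([-54.9,  76.9]), array([47.6, 77. ])), (243, array([-55.4,  73.9]), array([47.9, 74. ])), (249, array([-55.9,  70.7]), array([48.3, 70.9]))]
corners [-94.3 151.7] [ 48.7 151.4]
```

Run:
```python
import cv2,numpy as np
w=cv2.imread("pics/w3.png")[155:265,155:265];s=cv2.imread("pics/side3.png")[165:205,275:315]
cv2.imwrite("pics/z3.png",np.hstack([cv2.resize(w,(550,550),interpolation=cv2.INTER_CUBIC),cv2.resize(np.vstack([s,cv2.imread("pics/scene3.png")[175:215,245:285]]),(250,550))]))
```

```text
(no output)
```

View pics/z3.png

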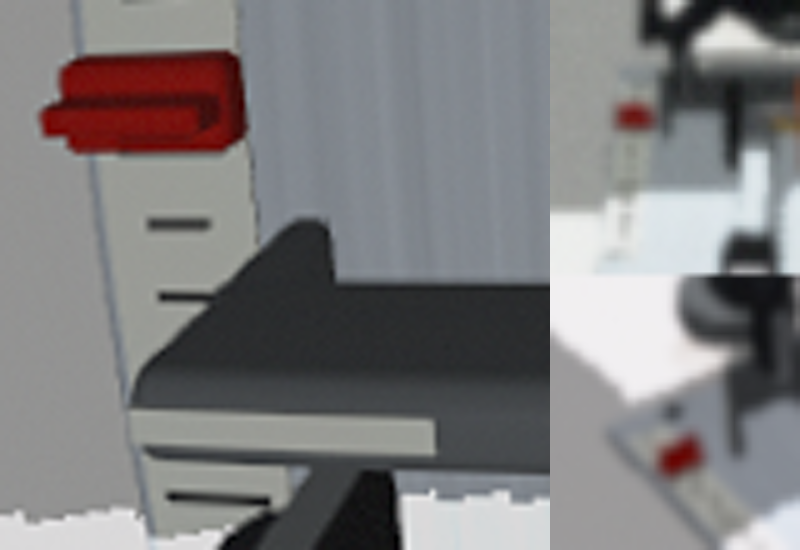

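The white line is also on the crossbar's top, at row ~241, and the ridge's top is at row ~179. The remaining distance is about 19 mm, so I advance most of it and re-measure.

apply_moves:
  commands:
    - [8.5,0.6,0,0,0,0,0]
    - [8.5,0.6,0,0,0,0,0]
    - [8.5,0.4,0,0,0,0,0]
    - [8.5,0.2,0,0,0,0,0]
    - [8.5,0,0,0,0,0,0]
    - [8.5,0,0,0,0,0,0]

```text
time_s: 6.1
tool_pos: [0.5407, 0.0314, 0.0262]
eef_rot: [3.14, 0.001, 1.355]
force: [0.5, -4.8, 3.3]
opening: 0.995
grip_force: 2.6
```

Run:
```python
from h import *
d=np.load("st.npz");T=tool();im=env.capture("wrist");a=im[:,:,::-1];cv2.imwrite("pics/w4.png",a);np.save("w4T.npy",T)
s=env.get_state();print(s["tool_pos"],s["time_s"],s["force"],((T[:2,3]-d["o"])@d["Q"]*1000).round(1))
print(blobs(im,(0,120,40),(6,255,255)))
f=lambda u,v,z:((on("wrist",u,v,z,T)[:2]-d["o"])@d["Q"]*1000).round(1)
m=cv2.inRange(a,(120,120,120),(190,190,190))
print([(v,f(195,v,.068)[1]) for v in range(235,250,2)],[(v,f(180,v,.024)) for v in range(190,235,4)])
print("bar",a[225:256,200].mean(1).astype(int).tolist(),a[225:256,280].mean(1).astype(int).tolist())
cv2.imwrite("pics/z4.png",cv2.resize(a[170:270,140:260],(720,600),interpolation=cv2.INTER_CUBIC))
```

```text
[0.54067882 0.03130567 0.02620676] 6.15 [ 0.12191005 -5.87487167  4.55917467] [ 3.1 78.2]
[([167, 193, 40, 20, 629], [187.0, 202.1])]
[(235, np.float64(95.8)), (237, np.float64(94.8)), (239, np.float64(93.8)), (241, np.float64(92.7)), (243, np.float64(91.7)), (245, np.float64(90.7)), (247, np.float64(89.6)), (249, np.float64(88.6))] [(190, array([-81.4, 105.1])), (194, array([-81.8, 102.7])), (198, array([-82.2, 100.1])), (202, array([-82.5,  97.6])), (206, array([-82.9,  95. ])), (210, array([-83.4,  92.4])), (214, array([-83.8,  89.8])), (218, array([-84.2,  87.2])), (222, array([-84.7,  84.5])), (226, array([-85.1,  81.8])), (230, array([-85.6,  79.1])), (234, array([-86.1,  76.3]))]
bar [44, 44, 43, 45, 52, 57, 63, 67, 69, 71, 71, 71, 112, 155, 152, 151, 151, 152, 154, 135, 97, 62, 77, 132, 153, 159, 85, 35, 121, 156, 152] [43, 44, 43, 46, 42, 48, 53, 59, 65, 66, 70, 69, 73, 76, 77, 75, 75, 75, 75, 75, 73, 74, 73, 69, 67, 47, 23, 20, 22, 23, 24]
```

View pics/z4.png

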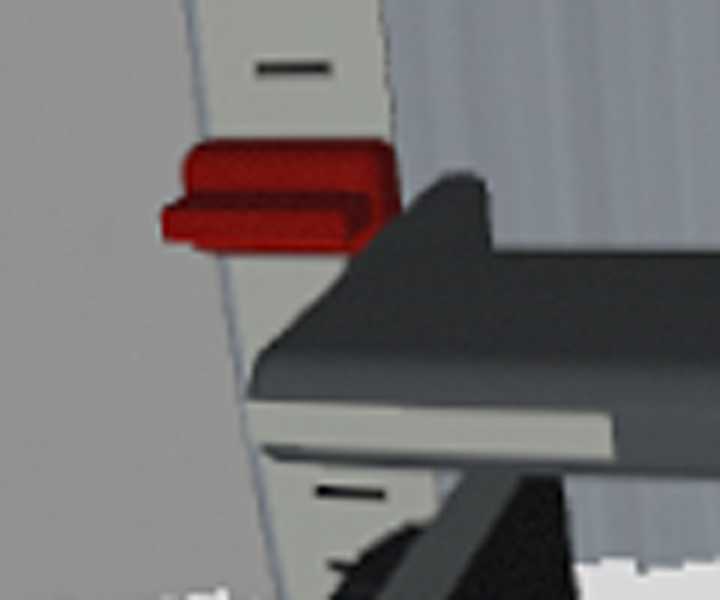

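The white line on the crossbar is at row 241 (y≈92.6 mm) and the ridge top is at row 207 (y≈94.3 mm), which leaves 1.7 mm to go.

apply_moves:
  commands:
    - [8.5,0.17,0,0,0,0,0]
    - [8.5,0,0,0,0,0,0]
    - [8.5,0,0,0,0,0,0]

```text
time_s: 6.45
tool_pos: [0.541, 0.0329, 0.0262]
eef_rot: [3.14, 0.001, 1.355]
force: [1.2, -6.1, 3.3]
opening: 0.995
grip_force: 2.7
```

```bash
cat > m.py <<'E'
from h import *
import sys
d=np.load("st.npz");T=tool();im=env.capture("wrist");a=im[:,:,::-1];cv2.imwrite(f"pics/{sys.argv[1]}.png",a)
s=env.get_state();print(s["tool_pos"],s["time_s"],s["force"],s["grip_force"],s["opening"],((T[:2,3]-d["o"])@d["Q"]*1000).round(1))
f=lambda u,v,z:((on("wrist",u,v,z,T)[:2]-d["o"])@d["Q"]*1000).round(1)
r=[x for x in blobs(im,(0,120,40),(6,255,255)) if x[0][4]>100];print(r)
x,y,w,h,_=r[0][0]
print("red col",a[y-2:y+h+3,x+12,2].tolist(),"from",y-2)
print("line cols",[(c,a[228:262,c].mean(1).astype(int).tolist()) for c in(205,225)])
print([(v,f(200,v,.068)[1]) for v in range(236,250,2)],[(v,f(180,v,.024)[1]) for v in range(204,224,2)])
o=blobs(im,(8,150,80),(22,255,255));print("or",[(b,f(b[0][0]+b[0][2],b[1][1],.068)) for b in o if b[0][4]>60])
E
python3 m.py w5
```

```text
[0.54101183 0.03292208 0.02620841] 6.5 [-0.16810549 -5.97749633  3.66448177] 2.64735289150849 0.9977701824202677 [ 3.1 79.8]
[([167, 195, 40, 20, 605], [186.9, 204.3])]
red col [154, 153, 85, 67, 83, 102, 111, 116, 120, 118, 122, 71, 66, 64, 92, 115, 120, 120, 118, 113, 109, 112, 140, 152, 149] from 193
line cols [(205, [42, 49, 57, 63, 66, 69, 71, 72, 73, 91, 140, 153, 151, 151, 151, 152, 142, 104, 64, 58, 125, 147, 152, 151, 152, 152, 145, 142, 155, 158, 98, 37, 18, 22]), (225, [43, 48, 52, 59, 65, 67, 69, 71, 72, 75, 112, 144, 154, 151, 152, 151, 154, 133, 96, 65, 64, 64, 58, 50, 40, 29, 18, 21, 21, 19, 19, 21, 19, 19])]
[(236, np.float64(97.0)), (238, np.float64(96.0)), (240, np.float64(94.9)), (242, np.float64(93.9)), (244, np.float64(92.9)), (246, np.float64(91.9)), (248, np.float64(90.8))] [(204, np.float64(97.9)), (206, np.float64(96.6)), (208, np.float64(95.3)), (210, np.float64(94.0)), (212, np.float64(92.7)), (214, np.float64(91.4)), (216, np.float64(90.1)), (218, np.float64(88.8)), (220, np.float64(87.4)), (222, np.float64(86.1))]
or [(([333, 251, 32, 11, 305], [348.1, 255.3]), array([22.8, 88. ])), (([366, 251, 24, 59, 1130], [377.1, 279.5]), array([35.5, 74.6])), (([333, 280, 30, 5, 99], [345.6, 281.3]), array([22.7, 74.2]))]
```

The line (94.2) and ridge (94.4) are level within measurement. Now I close in stages while centring across the leg.

apply_moves:
  commands:
    - [7.8,0,-0.1,0,0,0,0]
    - [7.2,0,-0.1,0,0,0,0]
    - [6.5,0,0,0,0,0,0]
    - [6,0,0,0,0,0,0]
    - [5.5,0,0,0,0,0,0]
    - [5,0,0,0,0,0,0]
    - [5,0,0,0,0,0,0]

```text
time_s: 7.2
tool_pos: [0.5418, 0.0327, 0.0274]
eef_rot: [3.134, 0.001, 1.355]
force: [7.8, -6.3, 6.2]
opening: 0.585
grip_force: 6.6
```

```bash
python3 m.py w6
```

```text
[0.54181622 0.03273788 0.02743603] 7.25 [ 7.84977469 -8.89115268  6.30876103] 6.556217595934868 0.5816316559107004 [ 3.9 79.8]
[([167, 195, 39, 19, 603], [186.0, 203.9])]
red col [157, 157, 64, 67, 90, 108, 115, 120, 122, 121, 110, 73, 68, 71, 99, 119, 124, 121, 123, 109, 108, 114, 144, 158] from 193
line cols [(205, [49, 56, 62, 68, 70, 72, 72, 73, 92, 130, 157, 155, 155, 155, 156, 149, 120, 65, 68, 108, 153, 155, 155, 156, 155, 156, 156, 155, 154, 155, 154, 154, 155, 154]), (225, [45, 53, 59, 68, 70, 72, 73, 72, 72, 107, 143, 158, 155, 155, 155, 158, 132, 93, 66, 83, 120, 136, 135, 135, 135, 134, 135, 133, 136, 134, 135, 136, 135, 135])]
[(236, np.float64(96.5)), (238, np.float64(95.5)), (240, np.float64(94.5)), (242, np.float64(93.5)), (244, np.float64(92.4)), (246, np.float64(91.4)), (248, np.float64(90.3))] [(204, np.float64(97.7)), (206, np.float64(96.4)), (208, np.float64(95.1)), (210, np.float64(93.8)), (212, np.float64(92.5)), (214, np.float64(91.1)), (216, np.float64(89.8)), (218, np.float64(88.5)), (220, np.float64(87.2)), (222, np.float64(85.8))]
or [(([354, 249, 23, 60, 1152], [364.6, 278.1]), array([30.1, 74.8])), (([321, 250, 32, 11, 299], [336.5, 254.3]), array([18.1, 87.9])), (([321, 279, 31, 5, 97], [333.7, 280.2]), array([18.2, 74.1]))]
```

apply_moves:
  commands:
    - [4.6,0,0,0,0,0,0]
    - [4.2,0,0,0,0,0,0]
    - [3.8,0,0,0,0,0,0]
    - [3.4,0,0,0,0,0,0]
    - [3,0,0,0,0,0,0]
    - [2.5,0,0,0,0,0,0]
    - [2.5,0,0,0,0,0,0]
    - [2.5,0,0,0,0,0,0]

```text
time_s: 8.05
tool_pos: [0.538, 0.0336, 0.0275]
eef_rot: [3.141, 0.001, 1.355]
force: [-8.0, -3.9, 23.1]
opening: 0.386
grip_force: 58.2
```

```bash
python3 m.py w7
```

```text
[0.53796796 0.03360664 0.02747429] 8.1 [-9.14053722 -4.07234301 22.28863824] 58.228515433729626 0.387326808648744 [-0.  79.8]
[([173, 195, 39, 19, 617], [192.1, 204.0])]
red col [153, 129, 61, 72, 98, 110, 118, 120, 123, 120, 94, 71, 66, 86, 107, 121, 121, 122, 123, 89, 107, 142, 157, 156] from 193
line cols [(205, [52, 58, 65, 68, 71, 71, 73, 74, 111, 158, 154, 154, 154, 154, 157, 133, 83, 64, 73, 159, 156, 154, 153, 158, 129, 21, 82, 160, 155, 154, 154, 153, 153, 153]), (225, [49, 55, 62, 66, 70, 71, 72, 73, 73, 138, 157, 154, 155, 153, 155, 158, 117, 78, 63, 92, 142, 139, 138, 139, 139, 138, 139, 139, 138, 138, 138, 138, 138, 137])]
[(236, np.float64(96.4)), (238, np.float64(95.4)), (240, np.float64(94.3)), (242, np.float64(93.3)), (244, np.float64(92.3)), (246, np.float64(91.2)), (248, np.float64(90.2))] [(204, np.float64(97.5)), (206, np.float64(96.2)), (208, np.float64(94.9)), (210, np.float64(93.6)), (212, np.float64(92.3)), (214, np.float64(90.9)), (216, np.float64(89.6)), (218, np.float64(88.3)), (220, np.float64(86.9)), (222, np.float64(85.6))]
or [(([308, 250, 51, 59, 1432], [342.4, 273.5]), array([17.6, 77.8])), (([308, 279, 28, 4, 93], [320.1, 280.2]), array([ 7. , 74.3]))]
```

View pics/w7.png

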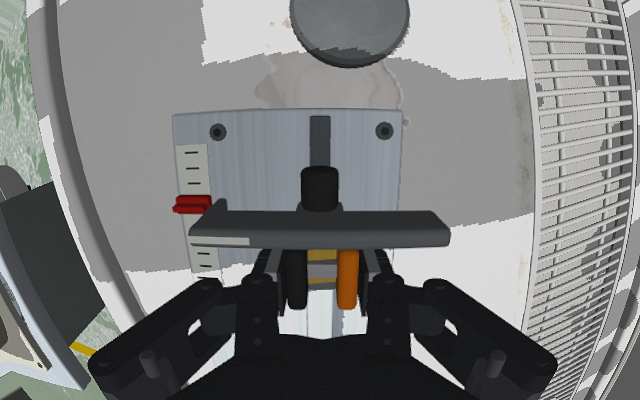

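apply_moves:
  commands:
    - [2.5,0,0,0,0,0,0]
    - [2.5,0,0,0,0,0,0]
    - [2.5,0,0,0,0,0,0]
    - [2.5,0,0,0,0,0,0]
    - [2.5,0,0,0,0,0,0]

```text
time_s: 8.6
tool_pos: [0.538, 0.0336, 0.0275]
eef_rot: [3.14, 0.001, 1.355]
force: [-8.4, -5.6, 22.7]
opening: 0.39
grip_force: 58.2
```

The fingers grip the rest (297,280) and the lever (347,280), and the lever is at its stop. The line at row 240 stays level with the mark, and the pose is steady, so I'm handing it in.

```bash
python3 -c "
from station import env
print(env.sign_off())"
```

```text
the job is handed in; nothing more can be done
None
```

The job is handed in: the leg is out with its white line level with the red mark (within about 0.3 mm by the wrist camera), and only then was the lever squeezed to its stop. The hand is still gripping the lever and finger rest at 58 N, and the things lying around were not touched as far as I saw.

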